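Clamp a sole form on the T-slot bed with a quarter-turn stud

TASK

Take the T-headed stop stud out of its wooden rack and drop its head into the open end of the bed's T-slot, behind the heel of the aluminium sole form. Slide the stud along the slot so that its collar pushes the form up against the sprung toe pad and presses the pad in by about 5 mm, gently, never driving it hard to its end, then turn the stud a quarter turn so that its head locks under the slot's lips, and let go. The form must stay held between stud and pad; move it only with the stud, and leave everything else where it is.

Things in the scene. Friction and masses are not known exactly. Their poses are not given: they have to be found in the camera images.
- bed: Fixed steel T-slot bed 350 (x) x 100 x 30 mm high, origin: centre of underside. Slot along x at y = 0, open on top from x = -163 to +145 mm: mouth 14 mm wide through lips 10 mm thick (z 20 to 30), channel below 34 mm wide, floor at z = 8 mm. Side guides 10 mm high, 62 mm apart, stand on it from x = -35 to +120 mm and keep the form straight. Toe stop at the +x end, free slot at the -x end.
- drop (a point): Point on the bed's top at the middle of the slot mouth, x = -130 mm in the bed's frame: a good place to drop the stud in. Axes as the bed's.
- toe_stop: Steel block 32 x 90 x 36 mm fixed across the bed's +x end, origin: centre of its underside, axes as the bed's. To its -x side a black sprung rubber pad 44 mm wide on a screw-adjusted rod: its face starts 52 to 82 mm from this origin, not measured: feel or see it. The pad gives way by 1 mm per N (5 mm: 5 N) and bottoms after 9 mm. Over 12 N is ramming.
- form: Loose cast-aluminium sole form lying flat on the bed, 130 (x) x 58 (y) x 18 mm high, 0.3 to 0.5 kg; flat heel at x = -65 mm, round toe at x = +65 mm towards the pad; origin: centre of its underside. Sliding it takes about 1 to 5 N.
- form_heel (a point): Middle of the form's flat heel face, 9 mm above the form's underside; the stud's collar pushes here.
- rack: Fixed wooden block 90 x 70 x 30 mm high, origin at the centre of its underside, with one upright pocket 31 (x) x 15 (y) mm right through its middle, in which the stud hangs by its collar.
- stud: Loose steel stud 80 mm high, 0.19 kg, origin: centre of the T head's underside, z up. Head 27 (x) x 11 (y) x 8 mm, shank 10 mm, collar 30 mm across at z 20 to 28, flat grip wing 38 (x) x 12 (y) mm at z 50 to 80, parallel to the head. Hangs in the rack by its collar. Collar on the bed's top: origin at bed z = 10, head 2 mm below the lips. Passes the mouth along the slot, locks across it, either way.
- hammer: Cobbler's hammer on the table, a bystander.
- driver: Screwdriver on the table, a bystander.
- oiler: White plastic oil bottle, 130 mm high, a bystander.
- tack_tin: Brass tack bowl, 72 mm across and 32 mm high, a bystander.
- spool: Wooden thread spool, 44 mm across and 50 mm high, a bystander.
- wax_jar: Amber glass jar, 60 mm across and 55 mm high, a bystander.
- sole_block: Dark wooden block 90 x 50 x 30 mm, a bystander.
There are look-alikes about, which are no part of the job. Several things have the shape of the form; the one meant has the colours described above.

How it is judged:
On the way, in this order (a step that is already met when the one before it is completed fails the run):
1. the stud's head is down in the slot, lying along it, before the form has been moved (z of stud in the frame of bed between 0.005 and 0.014 m and y of stud in the frame of bed between -0.005 and 0.005 m and x of stud in the frame of bed between -0.165 and -0.05 m and angle between the x axis of stud and the x axis of bed, either way round below 0.3 rad and distance of form from where it was at the start of the episode below 0.008 m), for 0.1 s.
2. the stud, still lying along the slot, presses the form against the toe pad with more than 4 N (contact force between form and toe_stop above 4 N and contact force between stud and form above 3 N and angle between the x axis of stud and the x axis of bed, either way round below 0.4 rad), for 0.2 s.
3. the stud has been turned across the slot (within 15 degrees) with its head under the lips (angle between the x axis of stud and the x axis of bed, either way round above 1.31 rad and z of stud in the frame of bed below 0.014 m and contact force between form and toe_stop above 0.5 N), for 0.2 s.
At the end, for the whole second after the job is handed in: Stud upright in the slot (0.12 rad, collar within 4 mm of the bed), turned across it within 15 degrees, head under the lips, axis within 20 mm of the middle of the form's heel; form flat and bearing on the toe pad with over 0.5 N; both released and at rest (all of step 3 and z of stud in the frame of bed above 0.005 m and y of stud in the frame of bed between -0.005 and 0.005 m and angle between stud's own z axis and vertical below 0.12 rad and horizontal distance between stud and form_heel below 0.02 m and angle between form's own z axis and vertical below 0.1 rad and linear speed of each of stud, form below 0.01 m/s); the robot touches nothing.
It fails at once if the toe pad is driven to its end and rammed (more than 12 N) (contact force between form and toe_stop above 12 N).
It fails at once if the form is moved by the gripper itself (contact force between any of the fingers, the arm and form above 2 N).
It fails at once if the toe stop or its pad is pressed by the robot (contact force between any of the fingers, the arm and toe_stop above 2 N).
It fails at once if a bystander is moved by more than 20 mm (distance of any of hammer, driver, oiler, tack_tin, spool, wax_jar, sole_block from where it was at the start of the episode above 0.02 m).
It also fails if it takes over 67 s, if anything falls off the work surface, if the arm or the gripper's body presses on something with over 40 N, if the wrist force passes 120 N, or if a joint passes its speed limit or range.

ROBOT

A 7-joint arm with a two-finger parallel gripper is mounted at the origin on the work surface. World frame = base frame: x ahead of the robot, y to its left, z up, the work surface at z = 0. Lengths are in m, angles in rad, forces in N, time in s.
With the tool pointing down it reaches from about 0.425 to 0.925 m from the base axis. Payload 6.8 kg.
Tool frame: the origin (TCP) lies between the finger pads; the fingertips stand 17 mm ahead of it and the grasp point (between the pads) lies 2 mm behind it; x points along the fingers, y is the direction in which the jaws open and shut, and the axes are right-handed (so a half turn about x gives the same grasp; the last joint's range is limited). The gripper opens to 85 mm and grips with 20 to 120 N. Pads are 22 mm wide; open, the fingers measure 114 mm over their backs; the gripper's body (76 mm by 85 mm) begins 54 mm behind the grasp point. The pads swing forward as they close: fully open they stand 13 mm farther back than shut.
Start: joints at [-1.448, 0.477, 0.022, 1.555, -0.011, 1.109, -0.083], TCP at [0.154, 0.657, 0.248] pointing down, gripper open.
Joint ranges: [-2.96, 2.96], [-0.34, 2.1], [-1.41, 1.46], [0.24, 2.44], [-1.37, 4.51], [0.17, 1.92], [-2.96, 2.96]. Speed limits (rad/s): [2.39, 2.39, 3.14, 3.14, 3.14, 3.14, 3.14].

INTERFACE

Orientations are given as a rotation vector (axis times angle).
In Python, from bench import r gives the robot as it stands. The module is installed in compiled form; this text tells all that it offers.
- The arm moves only by the tool apply_moves, never from a script. Its argument "increments" is text: rows parted by semicolons, each of 7 numbers parted by spaces: the finger opening in mm, from 0 to 85.4, then the shift along the tool's x, y, z normalised to -1 to 1, where 1 is 100 cm, then the turn, a rotation vector about the tool's x, y, z normalised to -1 to 1, where 1 is 0.12 rad. In form: gripper x y z wx wy wz; .... A call has exactly 8 rows; each row shifts and turns the commanded pose from where the row before left it, along the tool's axes as they then stand; what a row does not reach is not made up. A row lasts 1/10 s, in which the tool goes at most 50 mm and 8.59 degrees, less where a joint would pass 70% of its speed; a pose out of reach is approached as far as the arm can. A call with a number of a shift or a turn outside -1 to 1 is refused whole. A call with a gripper value outside its range is refused whole. The fingers move at their own pace and stop on an object; "squeeze" is the grip in N (left out, the last holds). Time passes only in rows, so rows that do not move let the fingers close, or fill a call up. It gives the time, the measured TCP pose, the force and the opening at its end, in the units of the state.
- r.get_obs(): the state, without advancing time (a new reading comes with each control period).
- r.grab_frame(name): name is "scene" or "top" or "wrist"; returns a dict with "color" (420x560x3 uint8, blue, green, red), "fx", "fy", "cx", "cy" (pixels), "origin" and "orientation" of the camera in the world. Camera axes: x right, y up, looking along -z (the intrinsics and any distortion apply to the point x, -y, -z); pixel columns grow to the right and rows downward; lengths in m; the calibration is good to about 2 mm. A picture is of the moment at which its call begins. There is no depth.
- r.hand_in(): hands the job in, once; it reports no verdict.
The state is a dict: "clock": time; "joints": joint angles; "qvel": joint speeds; "tau": joint torques, N m; "tcp_pos": TCP position; "orientation": TCP orientation; "contact_force": force on the tool from outside, world axes, zero at the start; "moment": the same for the moment, N m; "grip_width": finger opening in m.
Only numpy, scipy, OpenCV 4.12 (cv2) and the standard library are available. Lean on these libraries where they do the work, as an engineer would, in place of code of your own. Each camera call takes 0.05 s, during which the arm holds its last target. There are 200 camera calls.

## Working session

There is one attempt and no reset: what is moved stays moved. The work goes in short steps, Python scripts to look and compute and a tool call to move; the robot and the scene stay as the last step left them, time stands still between calls to the robot, and variables do not carry over. Pictures are saved under pics/ and viewed, about 8 in all and at most 12, crops included, and the job is handed in when it is done.

Besides the shell and the picture viewer there is one more tool, called after "Emit:" as name(argument=value, ...), one argument or row to a line, values as JSON. apply_moves: Moves the arm, as the interface text tells. Scaled input: -1 to 1 covers 100 cm each way for a shift and 0.12 rad each way for a turn. Its arguments: {"type":"object","properties":{"increments":{"type":"string"},"squeeze":{"type":"number"}},"required":["increments"]}

```bash
mkdir -p pics; cat > h.py <<'E'
import numpy as np, cv2
from scipy.spatial.transform import Rotation as R
from bench import r
def snap(n,f):
    d=r.grab_frame(n); cv2.imwrite('pics/'+f,d['color'])
    np.save('pics/'+f[:-4]+'.npy',{k:d[k] for k in d},allow_pickle=True); return d
def load(f): return np.load('pics/'+f+'.npy',allow_pickle=True).item()
def rot(o):
    o=np.asarray(o,float); return o if o.shape==(3,3) else R.from_rotvec(o).as_matrix()
def px2z(d,u,v,z):
    o=np.array(d['origin']); D=rot(d['orientation'])@np.array([(u-d['cx'])/d['fx'],-(v-d['cy'])/d['fy'],-1])
    return o+D*(z-o[2])/D[2]
def w2px(d,p):
    q=rot(d['orientation']).T@(np.array(p)-d['origin']); return d['cx']+d['fx']*q[0]/-q[2], d['cy']-d['fy']*q[1]/-q[2]
E
python3 - <<'E'
from h import *
for n in('top','scene'):
    d=snap(n,n+'0.png'); print({k:d[k] for k in d if k!='color'})
print(r.get_obs())
E
```

```text
{'fx': 423.540884766108, 'fy': 423.540884766108, 'cx': 278.10360157991516, 'cy': 205.838837854756, 'origin': array([ 0.21805676, -0.00397979,  1.31605978]), 'orientation': array([ 0.18683282, -0.16280813, -1.47579856])}
{'fx': 387.5418561766471, 'fy': 387.5418561766471, 'cx': 276.72796972938, 'cy': 210.17916971487227, 'origin': array([ 0.80583236, -0.58949885,  0.81293585]), 'orientation': array([0.72474147, 0.17714734, 0.43532993])}
{'clock': 0.1, 'joints': array([-1.44810261,  0.47776559,  0.02234586,  1.5563457 , -0.01152413,
        1.10928343, -0.08307489]), 'qvel': array([-0.00111435, -0.00396288, -0.00302947, -0.00224273,  0.00114324,
       -0.00120342,  0.0009464 ]), 'tau': array([ 3.78898083e-03, -5.97762644e+01,  1.61338862e+00, -2.81952399e+01,
        1.28480388e-02,  5.00817754e-03, -9.44547224e-06]), 'tcp_pos': array([0.15429563, 0.65661391, 0.24739357]), 'orientation': array([ 0.17985434,  1.56328281, -0.18248512]), 'contact_force': array([-0.02199892, -0.61476364,  0.26560288]), 'moment': array([-0.0383572 ,  0.02258454, -0.049427  ]), 'grip_width': 0.08510260533760436}
```

View pics/top0.png

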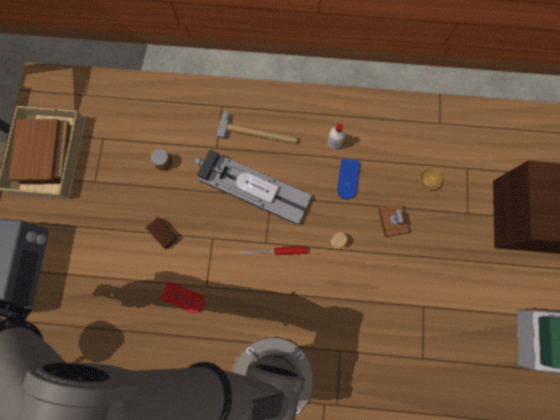

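View pics/scene0.png

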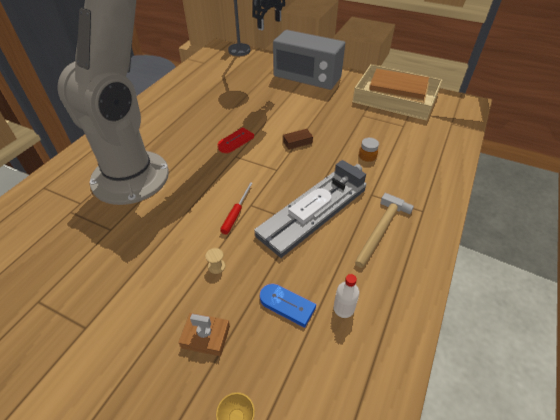

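The top view shows the bed at about (254,187) with the toe stop at its upper-left end (208,165), the silver form at (257,187), and the rack with the stud at (395,221). The oiler is at (336,137), the spool at (340,240) and the driver near (285,250). The scene view agrees: rack at (205,333), bed from (275,240) to (350,175), and red and blue look-alike forms.

```bash
python3 - <<'E'
from h import *
d=load('top0')
a=cv2.resize(d['color'][140:230,185:325],None,fx=5.7,fy=5.7,interpolation=cv2.INTER_CUBIC)
cv2.imwrite('pics/c1.png',a[:513,:800])
for n,u,v,z in [('rack',395,221,.03),('bedc',254,187,.03),('bedm',303,208,.03),('toe',209,166,.066),('form',257,187,.048),('oil',336,137,.05),('spool',340,240,.05),('tin',431,180,.03)]: print(n,px2z(d,u,v,z).round(3))
E
```

```text
rack [ 0.495 -0.334  0.03 ]
bedc [0.566 0.11  0.03 ]
bedm [ 0.512 -0.049  0.03 ]
toe [0.611 0.253 0.066]
form [0.562 0.099 0.048]
oil [ 0.747 -0.135  0.05 ]
spool [ 0.418 -0.166  0.05 ]
tin [ 0.637 -0.444  0.03 ]
```

View pics/c1.png

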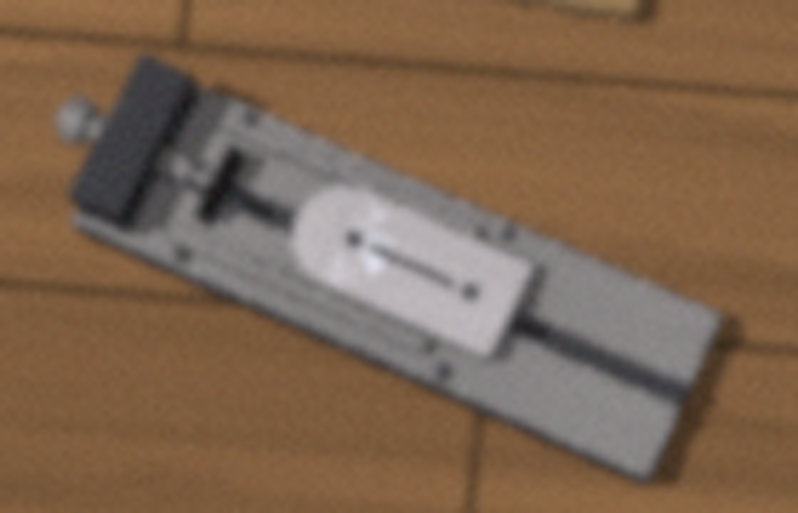

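The crop shows the form centred near (415,270), its heel edge at (537,262)–(490,355), the bed's free end at (722,318)–(650,478), and the pad face at about (240,190). I'll fit the bed pose, then fly over it with the wrist camera.

```bash
cat >> h.py <<'E'
def plan(pos,yaw=None,n=8):
    """pos: world TCP target; yaw: world angle of tool y (mod pi), tool straight down. prints one row to repeat n times, then residual correction"""
    s=r.get_obs(); R0=rot(s['orientation']); p=s['tcp_pos']
    if yaw is None: R1=R0
    else:
        c=[]
        for k in (0,np.pi):
            y=np.array([np.cos(yaw+k),np.sin(yaw+k),0]); x=np.array([0,0,-1.]); c.append(np.c_[x,y,np.cross(x,y)])
        R1=min(c,key=lambda M:np.linalg.norm(R.from_matrix(R0.T@M).as_rotvec()))
    w=R.from_matrix(R0.T@R1).as_rotvec(); dp=(np.array(pos)-p)/n
    for i in range(n):
        Ri=R0@R.from_rotvec(w*i/n).as_matrix()
        if i in(0,n-1) or np.linalg.norm(w)>.03: print(i,(Ri.T@dp).round(4),(w/n/.12).round(3))
    print('step mm',np.linalg.norm(dp)*1e3,'turn',np.linalg.norm(w)/n/.12, 'j7',s['joints'][6],'clock',s['clock'])
E
python3 - <<'E'
from h import *
d=load('top0')
P=lambda u,v,z:px2z(d,185+u/5.7,140+v/5.7,z)
a,b=P(722,318,.03),P(650,478,.03); m=(a+b)/2
c,e=P(537,262,.048),P(490,355,.048); h=(c+e)/2
t=P(170,140,.066) 
print('end',m,'w',np.linalg.norm(a-b),'heel',h,np.linalg.norm(c-e),'toe top',t)
for A,B in((a,b),(c,e)): v=A-B; print('yaw',np.degrees(np.arctan2(v[1],v[0]))+90)
v=t-m;print(np.degrees(np.arctan2(v[1],v[0])))
s=r.get_obs();print(rot(s['orientation']).round(3))
w=snap('wrist','w0.png'); Rt=rot(s['orientation'])
print('cam in tool',Rt.T@(w['origin']-s['tcp_pos']),'\n',(Rt.T@rot(w['orientation'])).round(3),w['fx'],w['cx'],w['cy'])
plan([.53,.10,.33],None,14)
E
```

```text
end [ 0.50672109 -0.05635558  0.03      ] w 0.09803764827404958 heel [0.54384179 0.04132147 0.048     ] 0.05792436959393603 toe top [0.61704265 0.23540091 0.066     ]
yaw 70.66967962146255
yaw 69.06728302607483
69.28694506334777
[[-0.     0.229  0.973]
 [-0.002  0.973 -0.229]
 [-1.    -0.002  0.   ]]
cam in tool [-0.12621554 -0.00038876 -0.06822306] 
 [[ 0.001  0.267 -0.964]
 [ 1.    -0.     0.001]
 [ 0.    -0.964 -0.267]] 309.76976065489316 281.622207256638 210.18126622868851
0 [-0.0058 -0.0326  0.0352] [0. 0. 0.]
13 [-0.0058 -0.0326  0.0352] [0. 0. 0.]
step mm 48.32928248468415 turn 0.0 j7 -0.0831033532646614 clock 0.15
```

Emit:
apply_moves(
  increments="85 -0.004 -0.0326 0.0352 0 0 0;85 -0.004 -0.0326 0.0352 0 0 0;85 -0.004 -0.0326 0.0352 0 0 0;85 -0.004 -0.0326 0.0352 0 0 0;85 -0.004 -0.0326 0.0352 0 0 0;85 -0.004 -0.0326 0.0352 0 0 0;85 -0.004 -0.0326 0.0352 0 0 0;85 0 -0.0326 0.0352 0 0 0",
)

```text
clock: 0.95
tcp_pos: [0.3698, 0.3371, 0.2769]
orientation: [0.182, 1.563, -0.18]
contact_force: [1.4, 0.0, 0.4]
grip_width: 0.085
```

Emit:
apply_moves(
  increments="85 0 -0.0326 0.0352 0 0 0;85 0 -0.0326 0.0352 0 0 0;85 0 -0.0326 0.0352 0 0 0;85 0 -0.0326 0.0352 0 0 0;85 0 -0.0326 0.0352 0 0 0;85 0 -0.0326 0.0352 0 0 0;85 0 0 0 0 0 0;85 0 0 0 0 0 0",
)

```text
clock: 1.75
tcp_pos: [0.5299, 0.0989, 0.276]
orientation: [0.183, 1.564, -0.184]
contact_force: [-0.7, 0.2, 0.1]
grip_width: 0.0847
```

```bash
python3 - <<'E'
from h import *
d=snap('wrist','w1.png'); s=r.get_obs(); print(s['tcp_pos'],s['contact_force'],s['clock'],s['joints'])
a=d['color']
m=px2z; us=[w2px(d,p) for p in ([.507,-.056,.03],[.64,.3,.03])]; print(us)
u0=int(max(0,min(x[0] for x in us)-40)); u1=int(min(560,max(x[0] for x in us)+40));v0=int(max(0,min(x[1] for x in us)-60));v1=int(min(420,max(x[1] for x in us)+60))
f=min(800/(u1-u0),600/(v1-v0)); print(u0,v0,f)
cv2.imwrite('pics/c2.png',cv2.resize(a[v0:v1,u0:u1],None,fx=f,fy=f,interpolation=cv2.INTER_CUBIC)[:600,:800])
E
```

```text
[0.52932031 0.10048499 0.27593257] [0.20813959 0.47294548 0.20317207] 1.8 [-0.61781183  0.23002802  0.37369571  1.86953825 -0.09603853  1.06021505
  1.13383346]
[(np.float64(155.43984619476944), np.float64(193.70946715393762)), (np.float64(456.75067330758014), np.float64(229.91550554112035))]
115 133 2.099737532808399
```

View pics/c2.png

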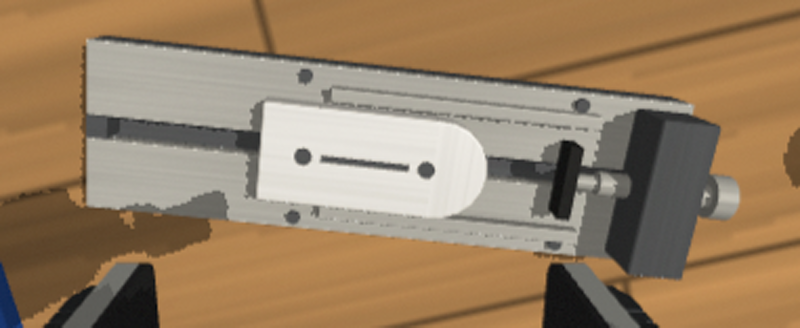

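The wrist crop shows the bed's free-end corners at (88,38) and (86,206), the slot end at (88,126), the heel edge from (263,100) to (258,199), the toe at (487,170), and the pad face from (562,142) to (550,217).

```bash
python3 - <<'E'
from h import *
d=load('w1'); P=lambda u,v,z:px2z(d,115+u/2.0997,133+v/2.0997,z)
a,b=P(88,38,.03),P(86,206,.03); far=P(692,105,.03)
v=far-a; L=np.linalg.norm(v[:2]); yaw=np.arctan2(v[1],v[0]); print('L',L,'yaw',np.degrees(yaw),'w',np.linalg.norm(a-b))
s1,s2=P(120,128,.03),P(252,140,.03); print('slotyaw',np.degrees(np.arctan2(*(s2-s1)[1::-1])))
x=np.array([np.cos(yaw),np.sin(yaw),0]);y=np.array([-x[1],x[0],0])
o=(a+b)/2+.175*x; print('bed',o, 'slot y',[(q-o)@y for q in (s1,s2,P(88,126,.03))])
for n,q in [('heel',(P(263,100,.048)+P(258,199,.048))/2),('toe',P(487,170,.048)),('padtop z.05',P(556,180,.05)),('pad z.065',P(556,180,.065)),('drop',o-.13*x)]: print(n,q.round(4),((q-o)@x).round(4),((q-o)@y).round(4))
E
```

```text
L 0.3480405906956193 yaw 70.28806742648037 w 0.10093732230697351
slotyaw 71.25290920421348
bed [0.56487401 0.11042329 0.03      ] slot y [np.float64(0.00029437051747380986), np.float64(0.001596907495871568), np.float64(-0.0005659432843759029)]
heel [0.5403 0.0438 0.048 ] -0.0709 0.0006
toe [0.5811 0.1657 0.048 ] 0.0575 0.0034
padtop z.05 [0.5952 0.2024 0.05  ] 0.0968 0.0024
pad z.065 [0.5896 0.1986 0.065 ] 0.0914 0.0064
drop [ 0.521 -0.012  0.03 ] -0.13 0.0
```

```bash
python3 - <<'E'
from h import *
plan([.48,-.32,.24],np.radians(-20.5)+np.pi/2,10)
plan([.46,-.32,.24],np.radians(-20),14)
E
```

```text
0 [ 0.0036 -0.0421  0.0048] [ 0.106 -0.001  0.   ]
1 [ 0.0036 -0.042   0.0054] [ 0.106 -0.001  0.   ]
2 [ 0.0036 -0.0419  0.0059] [ 0.106 -0.001  0.   ]
3 [ 0.0036 -0.0418  0.0064] [ 0.106 -0.001  0.   ]
4 [ 0.0036 -0.0418  0.007 ] [ 0.106 -0.001  0.   ]
5 [ 0.0036 -0.0417  0.0075] [ 0.106 -0.001  0.   ]
6 [ 0.0036 -0.0416  0.008 ] [ 0.106 -0.001  0.   ]
7 [ 0.0036 -0.0415  0.0085] [ 0.106 -0.001  0.   ]
8 [ 0.0036 -0.0414  0.0091] [ 0.106 -0.001  0.   ]
9 [ 0.0036 -0.0412  0.0096] [ 0.106 -0.001  0.   ]
step mm 42.48897107822957 turn 0.10568306596137965 j7 1.133833463515087 clock 1.8
0 [ 0.0026 -0.0304  0.0021] [-0.865 -0.    -0.   ]
1 [ 0.0026 -0.0304 -0.0011] [-0.865 -0.    -0.   ]
2 [ 0.0026 -0.0301 -0.0042] [-0.865 -0.    -0.   ]
3 [ 0.0026 -0.0295 -0.0073] [-0.865 -0.    -0.   ]
4 [ 0.0026 -0.0286 -0.0104] [-0.865 -0.    -0.   ]
5 [ 0.0026 -0.0274 -0.0133] [-0.865 -0.    -0.   ]
6 [ 0.0026 -0.0259 -0.016 ] [-0.865 -0.    -0.   ]
7 [ 0.0026 -0.0241 -0.0186] [-0.865 -0.    -0.   ]
8 [ 0.0026 -0.022  -0.021 ] [-0.865 -0.    -0.   ]
9 [ 0.0026 -0.0197 -0.0232] [-0.865 -0.    -0.   ]
10 [ 0.0026 -0.0172 -0.0251] [-0.865 -0.    -0.   ]
11 [ 0.0026 -0.0145 -0.0268] [-0.865 -0.    -0.   ]
12 [ 0.0026 -0.0117 -0.0281] [-0.865 -0.    -0.   ]
13 [ 0.0026 -0.0087 -0.0292] [-0.865 -0.    -0.   ]
step mm 30.548061714717022 turn 0.864706567156508 j7 1.133833463515087 clock 1.8
```

Emit:
apply_moves(
  increments="85 0 -0.042 0.005 0 0 0;85 0 -0.042 0.005 0 0 0;85 0 -0.042 0.005 0 0 0;85 0 -0.042 0.005 0 0 0;85 0 -0.042 0.005 0 0 0;85 0 -0.042 0.005 0 0 0;85 0 -0.042 0.005 0 0 0;85 0 -0.042 0.005 0 0 0",
)

```text
clock: 2.6
tcp_pos: [0.492, -0.2354, 0.2763]
orientation: [0.179, 1.563, -0.177]
contact_force: [0.3, 0.4, 0.3]
grip_width: 0.0851
```

Emit:
apply_moves(
  increments="85 0.02 -0.04 0.004 0 0 0;85 0.02 -0.03 0.004 0 0 0;85 0 0 0 0 0 0;85 0 0 0 0 0 0;85 0 0 0 0 0 0;85 0 0 0 0 0 0;85 0 0 0 0 0 0;85 0 0 0 0 0 0",
)

```text
clock: 3.4
tcp_pos: [0.484, -0.3054, 0.2367]
orientation: [0.18, 1.563, -0.18]
contact_force: [0.2, -0.9, 0.4]
grip_width: 0.0851
```

```bash
python3 - <<'E'
from h import *
d=snap('wrist','w2.png'); s=r.get_obs(); print(s['tcp_pos'],s['clock'],s['joints'][6])
u,v=w2px(d,[.495,-.334,.05]); print(u,v)
u0=int(np.clip(u-100,0,360)); v0=int(np.clip(v-75,0,270))
cv2.imwrite('pics/c3.png',cv2.resize(d['color'][v0:v0+150,u0:u0+200],None,fx=4,fy=4,interpolation=cv2.INTER_CUBIC)); print(u0,v0)
E
```

```text
[ 0.48390606 -0.30561861  0.23659692] 3.45 2.0149120114418024
258.0396852273479 208.9760127843738
158 133
```

View pics/c3.png

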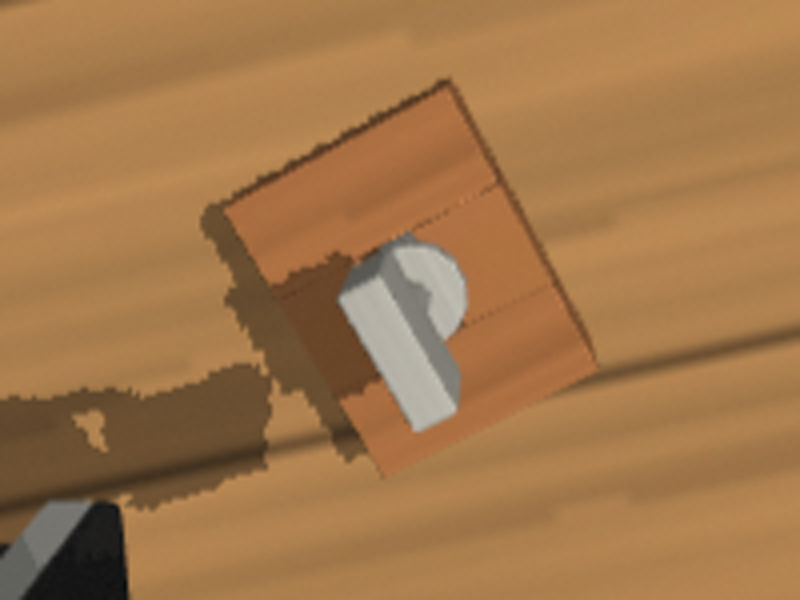

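The rack's top corners are at (450,82), (598,368), (385,475) and (225,208). The wing's top corners are at (340,298), (380,275), (460,408) and (418,432), so the stud hangs upright.

```bash
python3 - <<'E'
from h import *
d=load('w2'); P=lambda c,z:px2z(d,158+c[0]/4,133+c[1]/4,z)
rk=[P(c,.03) for c in((450,82),(598,368),(385,475),(225,208))]; wg=[P(c,.09) for c in((340,298),(380,275),(460,408),(418,432))]
print('rack',np.mean(rk,0),np.linalg.norm(rk[0]-rk[1]),np.linalg.norm(rk[1]-rk[2])); 
print('wing',np.mean(wg,0),np.linalg.norm(wg[1]-wg[2]),np.linalg.norm(wg[1]-wg[0]))
A=lambda v:np.degrees(np.arctan2(v[1],v[0]))
ya=A(wg[2]-wg[1]);print('stud x yaw',ya,A(wg[3]-wg[0]),'rack',A(rk[1]-rk[0]),A(rk[2]-rk[3]))
c=(np.mean(rk,0)+np.mean(wg,0))/2
y=A(rk[1]-rk[0])
plan([c[0],c[1],.13],np.radians(y+90),8)
E
```

```text
rack [ 0.49656237 -0.33155066  0.03      ] 0.08972793166463001 0.06911507754913451
wing [ 0.49675983 -0.33142113  0.09      ] 0.036679996391341056 0.010714718869243987
stud x yaw 16.061599223061002 14.719522564439439 rack 14.061150887697444 14.872347213949151
0 [ 0.0133 -0.0028  0.0023] [-0.495  0.001 -0.   ]
1 [ 0.0133 -0.0029  0.0021] [-0.495  0.001 -0.   ]
2 [ 0.0133 -0.003   0.0019] [-0.495  0.001 -0.   ]
3 [ 0.0133 -0.0031  0.0018] [-0.495  0.001 -0.   ]
4 [ 0.0133 -0.0032  0.0016] [-0.495  0.001 -0.   ]
5 [ 0.0133 -0.0033  0.0014] [-0.495  0.001 -0.   ]
6 [ 0.0133 -0.0034  0.0012] [-0.495  0.001 -0.   ]
7 [ 0.0133 -0.0035  0.001 ] [-0.495  0.001 -0.   ]
step mm 13.803708051718532 turn 0.49512469865824593 j7 2.0149120114418024 clock 3.45
```

Emit:
apply_moves(
  increments="85 0 0 0 0.922 0 0;85 0 0 0 0.922 0 0;85 0 0 0 0.922 0 0;85 0 0 0 0.922 0 0;85 0 0 0 0.922 0 0;85 0 0 0 0.922 0 0;85 0 0 0 0.922 0 0;85 0 0 0 0.922 0 0",
)

```text
clock: 4.25
tcp_pos: [0.4837, -0.306, 0.2364]
orientation: [0.872, 1.389, -0.871]
contact_force: [0.1, -0.3, -0.6]
grip_width: 0.0851
```

Emit:
apply_moves(
  increments="85 0 0 0 0.922 0 0;85 0 0 0 0.922 0 0;85 0 0 0 0.922 0 0;85 0 0 0 0.922 0 0;85 0 0 0 0.922 0 0;85 0 0 0 0.922 0 0;85 0 0 0 0.922 0 0;85 0 0 0 0.922 0 0",
)

```text
clock: 5.05
tcp_pos: [0.4837, -0.3059, 0.2364]
orientation: [1.522, 0.971, -1.521]
contact_force: [0.1, 1.0, -0.4]
grip_width: 0.0851
```

Emit:
apply_moves(
  increments="85 0 0 0 0.922 0 0;85 0 0 0 0.922 0 0;85 0 0 0 0.922 0 0;85 0 0 0 0.922 0 0;85 0 0 0 0.922 0 0;85 0 0 0 0.922 0 0;85 0 0 0 0.922 0 0;85 0 0 0 0.922 0 0",
)

```text
clock: 5.85
tcp_pos: [0.4838, -0.3058, 0.2363]
orientation: [2.088, 0.264, -2.087]
contact_force: [0.3, -0.4, 1.0]
grip_width: 0.0852
```

```bash
python3 - <<'E'
from h import *
plan([.4967,-.3315,.077],np.radians(104.6),8)
E
```

```text
0 [ 0.0199  0.0035 -0.0008] [-0.004 -0.     0.   ]
7 [ 0.0199  0.0035 -0.0008] [-0.004 -0.     0.   ]
step mm 20.237139983362635 turn 0.0035758445344020603 j7 -0.22574614532298096 clock 5.85
```

Emit:
apply_moves(
  increments="85 0.02 0.014 -0.0032 0 0 0;85 0.02 0.014 -0.0032 0 0 0;85 0.02 0 0 0 0 0;85 0.02 0 0 0 0 0;85 0.02 0 0 0 0 0;85 0.02 0 0 0 0 0;85 0.02 0 0 0 0 0;85 0.019 0 0 0 0 0",
)

```text
clock: 6.65
tcp_pos: [0.4971, -0.3313, 0.0763]
orientation: [2.085, 0.269, -2.085]
contact_force: [-0.9, 0.6, -0.1]
grip_width: 0.0848
```

Emit:
apply_moves(
  increments="85 0 0 0 0 0 0;30 0 0 0 0 0 0;0 0 0 0 0 0 0;0 0 0 0 0 0 0;0 0 0 0 0 0 0;0 0 0 0 0 0 0;0 0 0 0 0 0 0;0 0 0 0 0 0 0",
  squeeze=60,
)

```text
clock: 7.45
tcp_pos: [0.4971, -0.3318, 0.0778]
orientation: [2.086, 0.267, -2.084]
contact_force: [-0.4, -0.1, 4.9]
grip_width: 0.011
```

```bash
python3 - <<'E'
from h import *
s=r.get_obs(); print(s)
snap('wrist','w3.png')
E
```

```text
{'clock': 7.45, 'joints': array([-0.18788488,  0.81843738,  0.98850675,  1.91973   , -0.88001061,
        0.91313844, -0.06310531]), 'qvel': array([-0.0011277 , -0.00204771, -0.00036265, -0.00038968, -0.00316019,
        0.00181862,  0.00043363]), 'tau': array([ 2.08877600e-01, -4.96631277e+01,  1.79991353e+01, -1.49375331e+01,
        8.42073758e-03, -2.60498626e-01, -4.12756039e-03]), 'tcp_pos': array([ 0.49712073, -0.33178077,  0.0777784 ]), 'orientation': array([ 2.08594177,  0.26749787, -2.08443701]), 'contact_force': array([-0.3801643 , -0.14347214,  4.85138067]), 'moment': array([ 0.13632347,  0.04160404, -0.02467211]), 'grip_width': 0.011021514555404207}
```

View pics/w3.png

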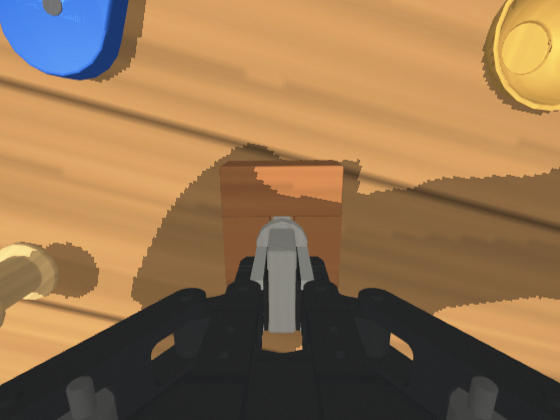

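The stud is gripped by its wing (opening 11 mm), with the collar still on the rack. Now lift it and carry it over to the drop point.

Emit:
apply_moves(
  increments="0 -0.015 0 0 0 0 0;0 -0.025 0 0 0 0 0;0 -0.025 0 0 0 0 0;0 -0.025 0 0 0 0 0;0 -0.01 0 0 0 0 0;0 0 0 0 0 0 0;0 0 0 0 0 0 0;0 0 0 0 0 0 0",
)

```text
clock: 8.3
tcp_pos: [0.4963, -0.3309, 0.176]
orientation: [2.084, 0.27, -2.088]
contact_force: [-0.1, 0.1, -1.7]
grip_width: 0.0109
```

```bash
python3 - <<'E'
from h import *
s=r.get_obs(); print(s['tcp_pos'],s['grip_width'],s['contact_force'],s['joints'])
plan([.5204,-.0118,.175],np.radians(70+90),14)
E
```

```text
[ 0.49632566 -0.33088814  0.17597464] 0.010931232588047263 [-0.10362942  0.12310763 -1.73282746] [-0.27325384  0.71282279  1.13014758  1.86417793 -0.74196378  1.06539037
 -0.15582432]
0 [ 0.0001 -0.0216 -0.0074] [-0.575  0.     0.001]
1 [ 0.0001 -0.0211 -0.0089] [-0.575  0.     0.001]
2 [ 0.0001 -0.0204 -0.0103] [-0.575  0.     0.001]
3 [ 0.0001 -0.0196 -0.0117] [-0.575  0.     0.001]
4 [ 0.0001 -0.0188 -0.013 ] [-0.575  0.     0.001]
5 [ 0.0001 -0.0178 -0.0143] [-0.575  0.     0.001]
6 [ 0.0001 -0.0168 -0.0155] [-0.575  0.     0.001]
7 [ 0.0001 -0.0157 -0.0166] [-0.575  0.     0.001]
8 [ 0.0001 -0.0145 -0.0177] [-0.575  0.     0.001]
9 [ 0.0001 -0.0133 -0.0186] [-0.575  0.     0.001]
10 [ 0.0001 -0.0119 -0.0195] [-0.575  0.     0.001]
11 [ 0.0001 -0.0106 -0.0203] [-0.575  0.     0.001]
12 [ 0.0001 -0.0091 -0.0209] [-0.575  0.     0.001]
13 [ 0.0001 -0.0077 -0.0215] [-0.575  0.     0.001]
step mm 22.856893469059226 turn 0.5751218025699161 j7 -0.15582431664043753 clock 8.3
```

Emit:
apply_moves(
  increments="0 0 -0.0216 -0.0074 -0.575 0 0;0 0 -0.0211 -0.0089 -0.575 0 0;0 0 -0.0204 -0.0103 -0.575 0 0;0 0 -0.0196 -0.0117 -0.575 0 0;0 0 -0.0188 -0.013 -0.575 0 0;0 0 -0.0178 -0.0143 -0.575 0 0;0 0 -0.0168 -0.0155 -0.575 0 0;0 0 -0.0157 -0.0166 -0.575 0 0",
)

```text
clock: 9.1
tcp_pos: [0.5099, -0.1482, 0.1764]
orientation: [1.742, 0.749, -1.745]
contact_force: [0.0, -0.1, -1.6]
grip_width: 0.0114
```

Emit:
apply_moves(
  increments="0 0 -0.0145 -0.0177 -0.575 0 0;0 0 -0.0133 -0.0186 -0.575 0 0;0 0 -0.0119 -0.0195 -0.575 0 0;0 0 -0.0106 -0.0203 -0.575 0 0;0 0 -0.0091 -0.0209 -0.575 0 0;0 0 -0.0077 -0.0215 -0.575 0 0;0 0 0 0 0 0 0;0 0 0 0 0 0 0",
)

```text
clock: 9.9
tcp_pos: [0.5204, -0.0124, 0.1767]
orientation: [1.46, 1.024, -1.463]
contact_force: [0.5, -0.2, -1.4]
grip_width: 0.011
```

```bash
python3 - <<'E'
from h import *
s=r.get_obs(); print(s['tcp_pos'],s['grip_width'],s['contact_force'],s['joints'])
plan([.5204,-.0118,.12],np.radians(70+90),4)
snap('wrist','w4.png'); snap('top','t4.png')
E
```

```text
[ 0.52043841 -0.01235237  0.1766555 ] 0.010961540314844179 [ 0.49290303 -0.1844004  -1.42484615] [-0.87476036  0.49104739  1.02450509  2.03741124 -0.53543118  0.90868406
  0.09364008]
0 [ 0.0142 -0.     -0.0001] [0.    0.002 0.002]
3 [ 0.0142 -0.0001 -0.0001] [0.    0.002 0.002]
step mm 14.164552176207561 turn 0.002717300979555307 j7 0.09364008459593354 clock 9.9
```

View pics/w4.png

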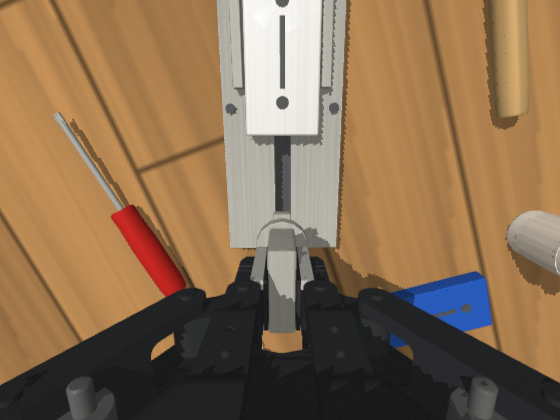

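The wrist view shows the slot running from (283,137) to (283,212) ahead of the stud, the wing at columns 269–296, and the driver to the left clear of the fingers. I'll measure the slot offset at sub-pixel level.

```bash
python3 - <<'E'
from h import *
d=load('w4'); g=cv2.cvtColor(d['color'],cv2.COLOR_BGR2GRAY).astype(float)
s=r.get_obs();T=rot(s['orientation']); p=s['tcp_pos']
def ed(v,a,b,dark):
    row=g[v-1:v+2,a:b].mean(0); t=(row.max()+row.min())/2; m=row<t
    if not dark: m=~m
    i=np.where(m)[0]; 
    def sub(i0,i1): return a+i0+(t-row[i0])/(row[i1]-row[i0])
    return sub(i[0]-1,i[0]),sub(i[-1],i[-1]+1)
for v in (145,160,175,190,203):
    e=ed(v,262,304,True); q=[px2z(d,u,v,.03) for u in e]; c=(q[0]+q[1])/2
    print(v,np.round(e,1),'w',np.linalg.norm(q[0]-q[1]).round(4),'centre in tool',(T.T@(c-p)).round(4))
for v in (150,200,235):   # bed side edges
    e=ed(v,215,360,False); print('bed',v,np.round(e,1))
for v in (285,300,315):
    row=g[v,255:312]; k=np.abs(np.diff(row)); print('wing',v,255+np.where(k>15)[0])
ht=[px2z(d,u,134,.048) for u in (247,318)]; 
print('heel in tool',T.T@(np.mean(ht,0)-p))
print('pred wing col',w2px(d,p+T@[-.013,0,0]))
E
```

```text
145 [273.5 290.4] w 0.0146 centre in tool [ 0.1469 -0.001  -0.0509]
160 [273.9 290.2] w 0.0143 centre in tool [ 0.1469 -0.0009 -0.038 ]
175 [274.4 290.2] w 0.014 centre in tool [ 0.1469 -0.0007 -0.0248]
190 [274.7 290.3] w 0.014 centre in tool [ 0.147  -0.0005 -0.0113]
203 [274.7 290.2] w 0.0141 centre in tool [ 0.147  -0.0005  0.0008]Traceback (most recent call last):
  File "<stdin>", line 14, in <module>
  File "<stdin>", line 9, in ed
  File "<stdin>", line 8, in sub
IndexError: index 145 is out of bounds for axis 0 with size 145
```

Emit:
apply_moves(
  increments="0 0.02 -0.0005 0 -0.073 0 0;0 0.02 0 0 0 0 0;0 0.02 0 0 0 0 0;0 0.01 0 0 0 0 0;0 0.005 0 0 0 0 0;0 0.004 0 0 0 0 0;0 0.004 0 0 0 0 0;0 0 0 0 0 0 0",
)

```text
clock: 10.8
tcp_pos: [0.5205, -0.0124, 0.0943]
orientation: [1.456, 1.028, -1.455]
contact_force: [-0.3, 0.2, -1.8]
grip_width: 0.0112
```

Emit:
apply_moves(
  increments="0 0.004 0 0 0 0 0;0 0.004 0 0 0 0 0;0 0.003 0 0 0 0 0;0 0.003 0 0 0 0 0;0 0.001 0 0 0 0 0;0 0 0 0 0 0 0;0 0 0 0 0 0 0;0 0 0 0 0 0 0",
)

```text
clock: 11.6
tcp_pos: [0.5205, -0.0124, 0.0794]
orientation: [1.456, 1.028, -1.455]
contact_force: [-0.7, -0.2, -2.4]
grip_width: 0.0108
```

```bash
python3 - <<'E'
from h import *
s=r.get_obs(); print(s['tcp_pos'],s['contact_force'],s['moment'],s['grip_width'])
T=rot(s['orientation']);print(T.round(4)); d=snap('wrist','w5.png'); print(d['color'].shape)
d=load('w4')
cv2.imwrite('pics/c5.png',cv2.resize(load('w5')['color'][0:340,180:400],None,fx=1.75,fy=1.75))
E
```

```text
[ 0.52050163 -0.01242665  0.07938186] [-0.73585235 -0.23922763 -2.44326528] [-0.01276324 -0.00896316 -0.02959588] 0.010800769365461827
[[ 1.000e-04  9.425e-01 -3.341e-01]
 [ 0.000e+00 -3.341e-01 -9.425e-01]
 [-1.000e+00  1.000e-04 -1.000e-04]]
(420, 560, 3)
```

View pics/c5.png

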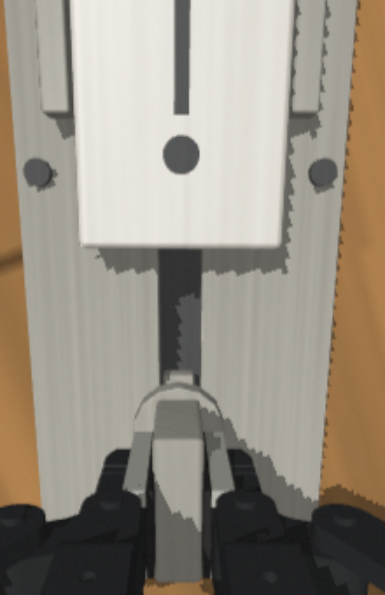

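The head is in the slot and lies along it: the collar sits about 1.5 mm above the bed and the form is unmoved. Now lower it slightly, grip harder and slide it towards the heel.

Emit:
apply_moves(
  increments="0 0.0008 0 0 0 0 0;0 0 0 0 0 0 0;0 0 0 -0.004 0 0 0;0 0 0 -0.008 0 0 0;0 0 0 -0.008 0 0 0;0 0 0 -0.008 0 0 0;0 0 0 -0.004 0 0 0;0 0 0 0 0 0 0",
  squeeze=120,
)

```text
clock: 12.45
tcp_pos: [0.5314, 0.0188, 0.0784]
orientation: [1.454, 1.029, -1.454]
contact_force: [0.0, 0.1, -2.2]
grip_width: 0.0101
```

Emit:
apply_moves(
  increments="0 0 0 -0.002 0 0 0;0 0 0 -0.002 0 0 0;0 0 0 -0.002 0 0 0;0 0 0 -0.002 0 0 0;0 0 0 -0.002 0 0 0;0 0 0 -0.002 0 0 0;0 0 0 -0.002 0 0 0;0 0 0 -0.002 0 0 0",
)

```text
clock: 13.25
tcp_pos: [0.5363, 0.0323, 0.0785]
orientation: [1.455, 1.027, -1.456]
contact_force: [-0.6, -3.3, -0.5]
grip_width: 0.0097
```

```bash
python3 - <<'E'
from h import *
s=r.get_obs(); T=rot(s['orientation']); print(s['tcp_pos'],T.T@s['contact_force'],T.T@s['moment'],s['grip_width'])
x=np.array([np.cos(np.radians(70.4)),np.sin(np.radians(70.4)),0]); y=np.array([-x[1],x[0],0]); o=np.array([.5649,.1104,0]); print('bedx',(s['tcp_pos']-o)@x,(s['tcp_pos']-o)@y)
E
```

```text
[0.53632374 0.03227472 0.07850608] [0.53046773 0.57477767 3.2702623 ] [-0.01769313 -0.539786   -0.06489259] 0.009671130450159266
bedx -0.08318445955429266 0.0007132332362218901
```

Contact with the heel at about 3.3 N of sliding friction. The pad is roughly 30 mm further on.

Emit:
apply_moves(
  increments="0 0 0 -0.002 0 0 0;0 0 0 -0.002 0 0 0;0 0 0 -0.002 0 0 0;0 0 0 -0.002 0 0 0;0 0 0 -0.002 0 0 0;0 0 0 -0.002 0 0 0;0 0 0 -0.002 0 0 0;0 0 0 -0.002 0 0 0",
)

```text
clock: 14.05
tcp_pos: [0.5419, 0.0481, 0.0785]
orientation: [1.456, 1.028, -1.456]
contact_force: [-0.2, -2.0, -0.2]
grip_width: 0.0102
```

```bash
cat > m.py <<'E'
from h import *
s=r.get_obs(); T=rot(s['orientation']); print(s['tcp_pos'],T.T@s['contact_force'],T.T@s['moment'],s['grip_width'])
x=np.array([np.cos(np.radians(70.4)),np.sin(np.radians(70.4)),0]); y=np.array([-x[1],x[0],0]); o=np.array([.5649,.1104,0]); print('bedx',(s['tcp_pos']-o)@x,(s['tcp_pos']-o)@y,s['joints'])
E
python3 m.py; python3 - <<'E'
from h import *
a=snap('wrist','w6.png')['color'];b=snap('top','t6.png')['color']; c=snap('scene','s6.png')['color']
o=np.zeros((600,800,3),np.uint8); 
o[:300,:800]=cv2.resize(c[140:260,240:560],(800,300),interpolation=cv2.INTER_CUBIC)
o[300:,:400]=cv2.resize(a,(400,300)); o[300:,400:]=cv2.resize(b[140:230,185:305],(400,300),interpolation=cv2.INTER_CUBIC)
cv2.imwrite('pics/c6.png',o)
E
```

```text
[0.54187122 0.04808239 0.07848951] [0.20920964 0.47446831 1.98382552] [ 0.00867811 -0.59211148  0.00283912] 0.010220793149988012
bedx -0.06643181163405923 0.0007898881897182612 [-0.82374387  0.65743315  0.83964892  2.0425537  -0.71903841  0.76239501
  0.12306578]
```

View pics/c6.png

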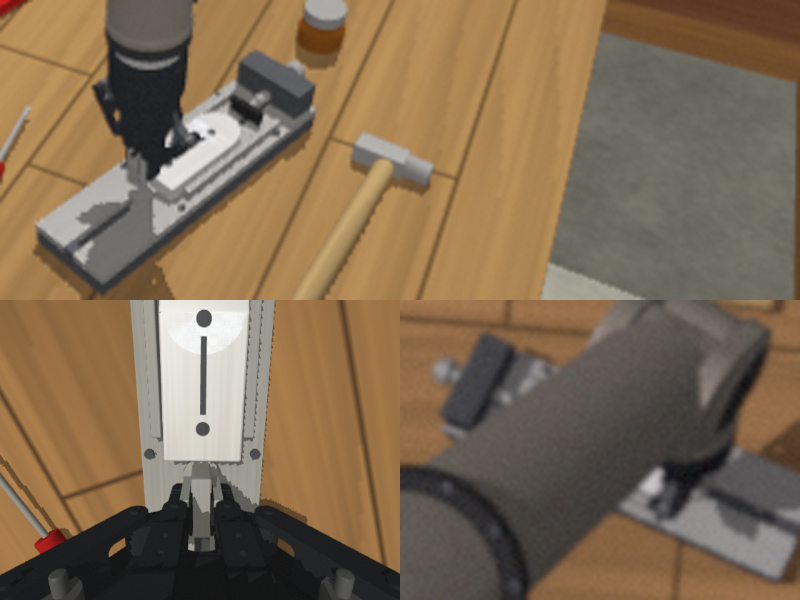

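The composite shows the form straight between its guides, with a gap still left to the pad and the stud upright behind the heel. Now continue slowly.

Emit:
apply_moves(
  increments="0 0 0 -0.001 0 0 0;0 0 0 -0.001 0 0 0;0 0 0 -0.001 0 0 0;0 0 0 -0.001 0 0 0;0 0 0 -0.001 0 0 0;0 0 0 -0.001 0 0 0;0 0 0 -0.001 0 0 0;0 0 0 -0.001 0 0 0",
)

```text
clock: 15.0
tcp_pos: [0.5445, 0.0556, 0.0785]
orientation: [1.455, 1.028, -1.456]
contact_force: [-0.8, -2.0, -1.3]
grip_width: 0.0099
```

```bash
python3 m.py
```

```text
[0.54449785 0.05556135 0.07847716] [ 1.30655495 -0.0762081   2.15696988] [-0.02845692 -0.59717848  0.03809093] 0.009852619854728368
bedx -0.058505092257336536 0.0008242869236308496 [-0.8343977   0.66215409  0.83954906  2.0347391  -0.72016643  0.766939
  0.10964232]
```

Emit:
apply_moves(
  increments="0 0 0 -0.001 0 0 0;0 0 0 -0.001 0 0 0;0 0 0 -0.001 0 0 0;0 0 0 -0.001 0 0 0;0 0 0 0 0 0 0;0 0 0 0 0 0 0;0 0 0 0 0 0 0;0 0 0 0 0 0 0",
)

```text
clock: 15.8
tcp_pos: [0.5459, 0.0594, 0.0785]
orientation: [1.456, 1.029, -1.455]
contact_force: [-0.6, -2.1, -1.8]
grip_width: 0.0098
```

```bash
python3 m.py
```

```text
[0.54589254 0.05943499 0.07848977] [1.79297859 0.12215329 2.23286869] [ 0.01041424 -0.27289255 -0.00929283] 0.009777574278105373
bedx -0.05438804970144292 0.0008098242545279026 [-0.83961454  0.66447937  0.83933699  2.03066346 -0.72097867  0.7691793
  0.10303472]
```

Emit:
apply_moves(
  increments="0 0 0 -0.001 0 0 0;0 0 0 -0.001 0 0 0;0 0 0 -0.001 0 0 0;0 0 0 -0.001 0 0 0;0 0 0 0 0 0 0;0 0 0 0 0 0 0;0 0 0 0 0 0 0;0 0 0 0 0 0 0",
)

```text
clock: 16.6
tcp_pos: [0.5472, 0.0632, 0.0785]
orientation: [1.456, 1.029, -1.455]
contact_force: [-1.2, -1.0, -0.6]
grip_width: 0.0101
```

```bash
python3 m.py
```

```text
[0.54724325 0.06315153 0.07850183] [ 0.63081994 -0.82643521  1.36237562] [ 0.03895482 -0.3218137   0.0840117 ] 0.01014027521878213
bedx -0.05043375484447984 0.0007841042328959375 [-0.84482311  0.66692755  0.83934814  2.02656475 -0.72149514  0.77149258
  0.09629222]
```

Emit:
apply_moves(
  increments="0 0 0 -0.001 0 0 0;0 0 0 -0.001 0 0 0;0 0 0 -0.001 0 0 0;0 0 0 0 0 0 0;0 0 0 0 0 0 0;0 0 0 0 0 0 0;0 0 0 0 0 0 0;0 0 0 0 0 0 0",
)

```text
clock: 17.4
tcp_pos: [0.5482, 0.066, 0.0785]
orientation: [1.456, 1.029, -1.455]
contact_force: [-0.0, -1.2, -0.8]
grip_width: 0.0101
```

```bash
python3 m.py; python3 - <<'E'
from h import *
c=snap('scene','s7.png')['color']
cv2.imwrite('pics/c7.png',cv2.resize(c[145:225,285:385],None,fx=7,fy=7,interpolation=cv2.INTER_CUBIC))
E
```

```text
[0.54819945 0.06595392 0.078475  ] [0.81478673 0.40497211 1.15954229] [-0.00864783 -0.39871442  0.00178749] 0.010093925021863832
bedx -0.047472990998741804 0.0008233733289076775 [-0.84866584  0.66881297  0.83929625  2.02349651 -0.72190609  0.77331228
  0.09126183]
```

View pics/c7.png

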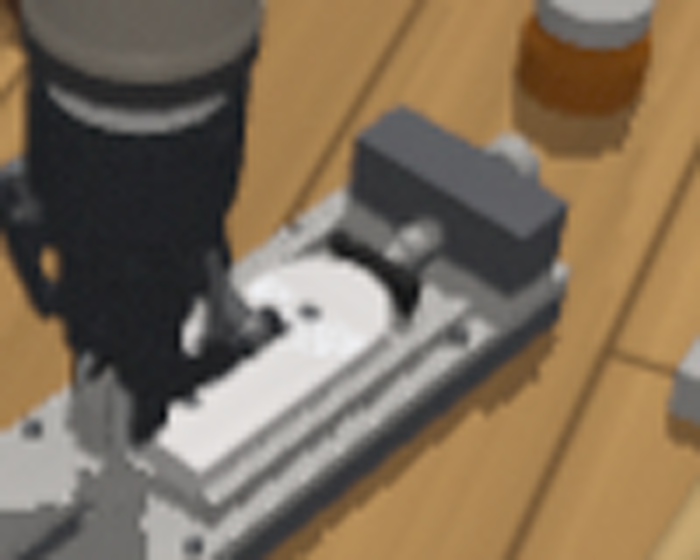

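The toe is now close against the pad, at about (390,290) in the crop. Feeling forward for the force rise.

Emit:
apply_moves(
  increments="0 0 0 -0.001 0 0 0;0 0 0 -0.001 0 0 0;0 0 0 -0.001 0 0 0;0 0 0 0 0 0 0;0 0 0 0 0 0 0;0 0 0 0 0 0 0;0 0 0 0 0 0 0;0 0 0 0 0 0 0",
)

```text
clock: 18.25
tcp_pos: [0.5492, 0.0688, 0.0785]
orientation: [1.456, 1.029, -1.455]
contact_force: [0.1, -1.7, -1.6]
grip_width: 0.0102
```

```bash
cat >> m.py <<'E'
L=[]
for i in range(5):
    s=r.get_obs(); L.append(np.r_[T.T@s['contact_force'],T.T@s['moment']]); r.grab_frame('wrist')
print('mean F,M',np.mean(L,0).round(3))
E
python3 m.py
```

```text
[0.54921478 0.06876445 0.07850149] [1.62849834 0.62135138 1.59686561] [-0.02841028 -0.39020302 -0.05597088] 0.01015776222413506
bedx -0.04448471203209347 0.0008096624891044989 [-0.85249554  0.67063512  0.8392711   2.02033506 -0.72227016  0.77510832
  0.08620527]
mean F,M [ 1.84  -0.037  1.255  0.022 -0.366  0.009]
```

Emit:
apply_moves(
  increments="0 0 0 -0.001 0 0 0;0 0 0 -0.001 0 0 0;0 0 0 0 0 0 0;0 0 0 0 0 0 0;0 0 0 0 0 0 0;0 0 0 0 0 0 0;0 0 0 0 0 0 0;0 0 0 0 0 0 0",
)

```text
clock: 19.3
tcp_pos: [0.5498, 0.0704, 0.0785]
orientation: [1.455, 1.028, -1.456]
contact_force: [-1.2, -1.6, 0.8]
grip_width: 0.0103
```

```bash
python3 m.py
```

```text
[0.54976332 0.07039261 0.07847771] [-0.75439401 -0.56109596  1.90875506] [-0.04218019 -0.81925887 -0.05562371] 0.010273028163428113
bedx -0.04276688588197967 0.0008390822591989918 [-0.85495385  0.67195084  0.83948646  2.01842007 -0.72234667  0.77635824
  0.08286853]
mean F,M [-0.083 -0.198  3.308 -0.019 -0.865 -0.045]
```

Contact with the pad: the mean push rose to 3.3 N. Add 2 mm.

Emit:
apply_moves(
  increments="0 0 0 -0.001 0 0 0;0 0 0 -0.001 0 0 0;0 0 0 0 0 0 0;0 0 0 0 0 0 0;0 0 0 0 0 0 0;0 0 0 0 0 0 0;0 0 0 0 0 0 0;0 0 0 0 0 0 0",
)

```text
clock: 20.35
tcp_pos: [0.5504, 0.0721, 0.0785]
orientation: [1.455, 1.028, -1.456]
contact_force: [-2.4, -4.9, 0.0]
grip_width: 0.0099
```

```bash
python3 m.py
```

```text
[0.55044311 0.07209375 0.07849288] [-2.00865166e-03 -5.88300773e-01  5.45421785e+00] [-0.01830269 -1.21707928 -0.02585097] 0.00991107352470312
bedx -0.04093627796855468 0.0007693299557362958 [-0.85747156  0.67326467  0.8396824   2.01633271 -0.72244182  0.77748823
  0.07950637]
mean F,M [-5.830e-01  1.000e-03  5.256e+00 -1.500e-02 -1.227e+00 -2.700e-02]
```

Emit:
apply_moves(
  increments="0 0 0 -0.001 0 0 0;0 0 0 -0.001 0 0 0;0 0 0 0 0 0 0;0 0 0 0 0 0 0;0 0 0 0 0 0 0;0 0 0 0 0 0 0;0 0 0 0 0 0 0;0 0 0 0 0 0 0",
)

```text
clock: 21.4
tcp_pos: [0.551, 0.0734, 0.0785]
orientation: [1.455, 1.027, -1.457]
contact_force: [-2.0, -5.9, 1.1]
grip_width: 0.0104
```

```bash
python3 m.py
```

```text
[0.55095412 0.07338593 0.07852003] [-1.08169837  0.06443361  6.27816308] [-0.04395278 -1.55977424 -0.02425959] 0.010402521419968941
bedx -0.03954754547208006 0.0007213899653655487 [-0.85976339  0.67454601  0.84021309  2.01453521 -0.72216142  0.77870874
  0.07614699]
mean F,M [-0.869 -0.189  6.605 -0.021 -1.58  -0.027]
```

Emit:
apply_moves(
  increments="0 0 0 -0.0007 0 0 0;0 0 0 0 0 0 0;0 0 0 0 0 0 0;0 0 0 0 0 0 0;0 0 0 0 0 0 0;0 0 0 0 0 0 0;0 0 0 0 0 0 0;0 0 0 0 0 0 0",
)

```text
clock: 22.45
tcp_pos: [0.551, 0.0737, 0.0785]
orientation: [1.455, 1.027, -1.457]
contact_force: [-2.4, -6.0, 1.1]
grip_width: 0.0101
```

```bash
python3 m.py; python3 - <<'E'
from h import *
a=snap('wrist','w8.png')['color'];c=snap('scene','s8.png')['color']
o=np.zeros((420,800,3),np.uint8);o[:,:400]=cv2.resize(a[0:420,80:480],(400,420)); o[:,400:]=cv2.resize(c[145:229,290:370],(400,420),interpolation=cv2.INTER_CUBIC)
cv2.imwrite('pics/c8.png',o)
E
```

```text
[0.55103748 0.07370615 0.07850666] [-1.09775535 -0.20739451  6.47047061] [ 0.0062283  -1.78325235 -0.06285415] 0.010093571330686635
bedx -0.0392179206832551 0.0007502757655424287 [-0.86050178  0.67500115  0.84047597  2.01405304 -0.7219208   0.77915957
  0.07495867]
mean F,M [-1.178e+00 -1.790e-01  7.223e+00  2.000e-03 -1.748e+00 -5.000e-02]
```

View pics/c8.png

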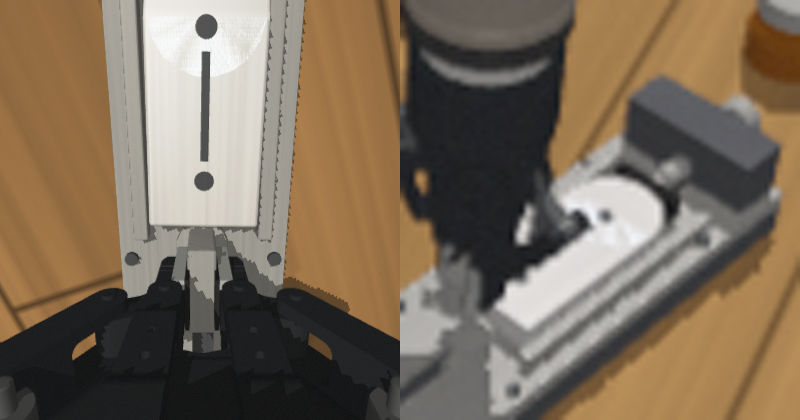

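The form is pressed on the pad (7.2 N total, about 4.5–5 N of it at the pad). A little more for margin, then the quarter turn.

Emit:
apply_moves(
  increments="0 0 0 -0.0008 0 0 0;0 0 0 0 0 0 0;0 0 0 0 0 0 0;0 0 0 0 0 0 0;0 0 0 0 0 0 0;0 0 0 0 0 0 0;0 0 0 0 0 0 0;0 0 0 0 0 0 0",
)

```text
clock: 23.6
tcp_pos: [0.5512, 0.0743, 0.0785]
orientation: [1.455, 1.027, -1.457]
contact_force: [-2.5, -6.8, 1.5]
grip_width: 0.0099
```

```bash
python3 m.py
```

```text
[0.55123544 0.07425439 0.07851919] [-1.50416939 -0.07402399  7.25532743] [ 0.02595257 -1.89329873 -0.00352087] 0.009929762614192672
bedx -0.038635037568065626 0.0007477001537901551 [-0.86144358  0.67549809  0.84067536  2.01334223 -0.72185211  0.77965385
  0.0736628 ]
mean F,M [-1.383 -0.399  7.544  0.022 -1.884 -0.034]
```

Emit:
apply_moves(
  increments="0 0 0 0 -0.82 0 0;0 0 0 0 -0.82 0 0;0 0 0 0 -0.82 0 0;0 0 0 0 -0.82 0 0;0 0 0 0 -0.82 0 0;0 0 0 0 -0.82 0 0;0 0 0 0 -0.82 0 0;0 0 0 0 -0.82 0 0",
)

```text
clock: 24.65
tcp_pos: [0.5526, 0.0744, 0.0787]
orientation: [0.872, 1.386, -0.872]
contact_force: [-0.1, -6.9, -2.9]
grip_width: 0.0101
```

```bash
sed -n 1,4p m.py > m2.py; python3 m2.py
```

```text
[0.55256163 0.0743779  0.07873695] [ 2.93816311 -3.10608588  6.13194881] [ 0.1170292  -1.63639261 -0.58864777] 0.010116445320792764
bedx -0.038073815004326425 -0.0004602153286344831 [-0.72752561  0.59488526  0.63747129  2.00437596 -0.53375964  0.71032529
  0.69254832]
```

Emit:
apply_moves(
  increments="0 0 0 0 -0.82 0 0;0 0 0 0 -0.82 0 0;0 0 0 0 -0.82 0 0;0 0 0 0 -0.82 0 0;0 0 0 0 -0.82 0 0;0 0 0 0 -0.82 0 0;0 0 0 0 -0.82 0 0;0 0 0 0 -0.82 0 0",
)

```text
clock: 25.45
tcp_pos: [0.5524, 0.0745, 0.0787]
orientation: [0.262, 1.553, -0.263]
contact_force: [0.9, -6.1, -1.7]
grip_width: 0.0103
```

```bash
python3 m2.py; python3 - <<'E'
from h import *
T=rot(r.get_obs()['orientation']); print(np.degrees(np.arctan2(T[1,1],T[0,1])))
a=snap('wrist','w9.png')['color'];c=snap('scene','s9.png')['color']
o=np.zeros((420,800,3),np.uint8);o[:,:400]=cv2.resize(a[0:420,80:480],(400,420)); o[:,400:]=cv2.resize(c[145:229,290:370],(400,420),interpolation=cv2.INTER_CUBIC)
cv2.imwrite('pics/c9.png',o)
E
```

```text
[0.55242409 0.07452457 0.07869594] [ 1.75423712 -5.45434751  2.87734519] [ 0.06003619 -0.65618563 -1.41642315] 0.010259308013840679
bedx -0.03798178333226102 -0.0002814464169408407 [-0.57626761  0.54307651  0.42776507  1.99480541 -0.34870892  0.67340248
  1.30879564]
70.83341359639473
```

View pics/c9.png

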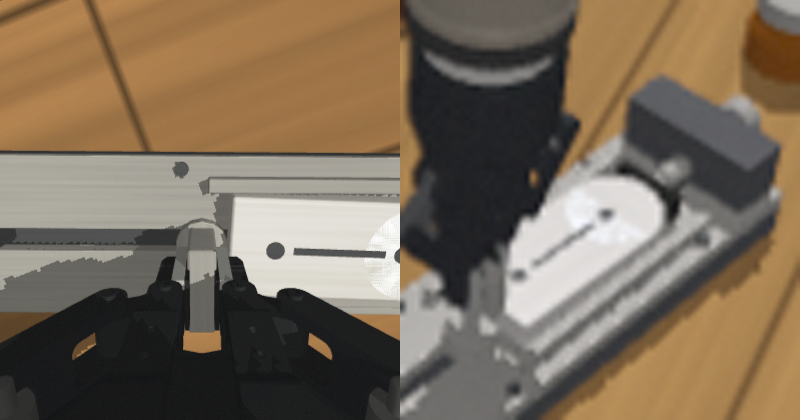

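The wing now lies across the slot and the tool is at 70.8°, matching the bed's axis. The form is still pushed with about 5.5 N. Release and rise.

Emit:
apply_moves(
  increments="20 0 0 0 0 0 0;40 0 0 0 0 0 0;40 0 0 0 0 0 0;40 0 0 0 0 0 0;40 0 0 0 0 0 0;40 0 0 0 0 0 0;40 0 0 0 0 0 0;40 0 0 0 0 0 0",
  squeeze=20,
)

```text
clock: 26.35
tcp_pos: [0.5517, 0.0757, 0.0785]
orientation: [0.265, 1.555, -0.264]
contact_force: [-0.7, 0.3, -0.3]
grip_width: 0.0401
```

```bash
python3 m2.py
```

```text
[0.55166871 0.07573393 0.07849971] [ 0.28968782  0.10598073 -0.74359672] [0.00610256 0.02366171 0.06733908] 0.04009028716999539
bedx -0.037095883816618345 0.0008358538472103815 [-0.57754267  0.54304711  0.42719914  1.99534526 -0.35016282  0.67420937
  1.30572999]
```

Emit:
apply_moves(
  increments="40 -0.01 0 0 0 0 0;40 -0.02 0 0 0 0 0;40 -0.03 0 0 0 0 0;40 -0.03 0 0 0 0 0;40 -0.03 0 0 0 0 0;40 -0.02 0 0 0 0 0;40 0 0 0 0 0 0;40 0 0 0 0 0 0",
)

```text
clock: 27.15
tcp_pos: [0.5516, 0.0758, 0.2189]
orientation: [0.265, 1.554, -0.264]
contact_force: [0.1, 0.5, -0.8]
grip_width: 0.0402
```

```bash
python3 - <<'E'
from h import *
a=snap('wrist','w10.png')['color'];c=snap('scene','s10.png')['color']; print(r.get_obs()['tcp_pos'],r.get_obs()['clock'])
o=np.zeros((600,800,3),np.uint8);o[:,:400]=cv2.resize(a[60:360,200:400],(400,600)); o[:420,400:]=cv2.resize(c[145:229,290:370],(400,420),interpolation=cv2.INTER_CUBIC)
cv2.imwrite('pics/c10.png',o)
E
```

```text
[0.5508952  0.07568094 0.21763062] 27.25
```

The viewer's picture limit is reached, so I'll check numerically, using the form's heel hole before and after release and a template of the wing.

```bash
python3 - <<'E'
from h import *
def hole(d,guess):
    u,v=w2px(d,guess); u0,v0=int(u)-16,int(v)-16
    g=cv2.cvtColor(d['color'],cv2.COLOR_BGR2GRAY)[v0:v0+32,u0:u0+32]
    n,l,st,c=cv2.connectedComponentsWithStats((g<110).astype(np.uint8))
    k=[i for i in range(1,n) if 15<st[i,4]<400]
    return [(px2z(d,u0+c[i][0],v0+c[i][1],.048).round(4),int(st[i,4])) for i in k]
d9,d10=load('w9'),load('w10')
g9=px2z(d9,355,250,.048); print('guess',g9); print('before',hole(d9,g9)); print('after',hole(d10,g9))
# wing: predicted corners for upright stud, across slot; edge support vs yaw/offset
e=cv2.Canny(d10['color'],40,120); dt=cv2.distanceTransform(255-e,cv2.DIST_L2,5)
best=[]
for yaw in np.radians(np.arange(-40,41,2)+160.4):
  cx,sx=np.cos(yaw),np.sin(yaw)
  for a in np.arange(-.008,.0081,.001):
    for b in np.arange(-.008,.0081,.001):
      q=[]
      for i,j in((1,1),(1,-1),(-1,-1),(-1,1)): q.append((.5524+a+i*.019*cx-j*.006*sx,.0745+b+i*.019*sx+j*.006*cx,.09))
      p=np.array([w2px(d10,x) for x in q]); L=np.concatenate([p[k]+(p[(k+1)%4]-p[k])*np.linspace(0,1,20)[:,None] for k in range(4)])
      L=L.round().astype(int); best.append((np.minimum(dt[L[:,1],L[:,0]],6).mean(),np.degrees(yaw),a,b))
best.sort(); print(np.round(best[:6],4))
for f,b in(('s9','s10'),):
    A,B=[cv2.cvtColor(load(k)['color'],cv2.COLOR_BGR2GRAY)[165:205,315:350].astype(np.float32) for k in(f,b)]
    print('scene toe/pad shift px',cv2.phaseCorrelate(A,B))
E
```

```text
guess [0.56323512 0.1123948  0.048     ]
before [(array([0.5635, 0.1123, 0.048 ]), 227)]
after [(array([0.5625, 0.1093, 0.048 ]), 59), (array([0.5678, 0.1228, 0.048 ]), 22)]
[[ 6.822e-01  1.604e+02 -3.000e-03 -3.000e-03]
 [ 7.748e-01  1.604e+02 -2.000e-03 -3.000e-03]
 [ 7.824e-01  1.604e+02 -2.000e-03 -2.000e-03]
 [ 7.949e-01  1.624e+02 -2.000e-03 -2.000e-03]
 [ 8.423e-01  1.624e+02 -2.000e-03 -3.000e-03]
 [ 8.448e-01  1.584e+02 -2.000e-03 -3.000e-03]]
scene toe/pad shift px ((-0.6800190995461364, 0.6395622332081494), 0.7735556029611164)
```

```bash
python3 - <<'E'
from h import *
x=np.array([np.cos(np.radians(70.4)),np.sin(np.radians(70.4)),0]); o=np.array([.5649,.1104,0])
snap('scene','s11.png'); snap('wrist','w11.png'); snap('top','t11.png')
for n in('s7','s8','s9','s10','s11'):
    d=load(n); g=cv2.cvtColor(d['color'],cv2.COLOR_BGR2GRAY).astype(float)
    p=g[184:196,322:340]; w=np.clip(170-p,0,None); 
    # restrict to blob nearest the hole
    m,l,st,c=cv2.connectedComponentsWithStats((p<150).astype(np.uint8))
    for i in range(1,m):
        if 1<st[i,4]<25 and st[i,0]>0 and st[i,1]>0:
            k=cv2.dilate((l==i).astype(np.uint8),np.ones((3,3)))*w; v,u=np.mgrid[184:196,322:340]; U,V=(k*u).sum()/k.sum(),(k*v).sum()/k.sum()
            q=px2z(d,U,V,.048); print(n,round(U,2),round(V,2),'bedx mm',round(((q-o)@x)*1e3,2),'bedy',round((q-o)@[-x[1],x[0],0]*1e3,1))
E
```

```text
s7 328.77 189.13 bedx mm 62.81 bedy -0.9
s7 338.26 194.32 bedx mm 65.96 bedy -32.7
s8 330.61 187.61 bedx mm 71.14 bedy -0.5
s8 338.17 194.51 bedx mm 65.22 bedy -33.0
s9 330.74 187.29 bedx mm 72.39 bedy 0.0
s9 326.15 190.85 bedx mm 52.41 bedy -0.2
s9 323.61 192.52 bedx mm 42.36 bedy 0.4
s9 338.01 194.42 bedx mm 65.17 bedy -32.5
s10 330.25 187.92 bedx mm 69.48 bedy -0.6
s10 323.47 192.66 bedx mm 41.69 bedy 0.3
s10 338.03 194.44 bedx mm 65.15 bedy -32.6
s11 330.26 187.91 bedx mm 69.51 bedy -0.6
s11 323.49 192.65 bedx mm 41.75 bedy 0.3
s11 338.03 194.45 bedx mm 65.14 bedy -32.6
```

The form settled back about 2.9 mm on release and is now still: s10 and s11 agree within 0.05 mm. The pad is still compressed by roughly 2–3.5 mm, and the stud fits at 160.4°, square across the slot. Handing in.

```bash
python3 - <<'E'
from h import *
print(r.hand_in()); print(r.get_obs()['clock'])
E
```

```text
the job is handed in; nothing more can be done
None
the job is handed in; nothing more can be done
```

The job is handed in, at about 27.5 s of the 67 s allowed; no verdict is reported. I lifted the stud from the rack, dropped its head into the slot and slid it up to the heel. It pushed the form onto the toe pad with about 7.5 N in total, of which I put roughly 5 N on the pad. I then turned the stud a quarter turn, let go and raised the arm clear.

Last checks:
- **Stud direction:** fitted at 160.4° (in about 2° steps), against a bed axis of about 70.4°, so it lies across the slot within the 15° allowed.
- **Stud upright:** I estimate only a slight tilt, inside the 0.12 rad limit. I got this from the shift of the wing's top, not from a direct measurement.
- **Form on the pad:** on release the form settled back about 2.9 mm, then stayed still, with two pictures agreeing within 0.05 mm. That leaves the pad pressed in by about 2 to 3.5 mm (2 to 3.5 N). This is less than the 5 mm first pressed, but above the 0.5 N needed.
- **Clearance:** the gripper is open, about 14 cm above its release height, and the force readings are near zero.

Two checks fell short:
- **Final picture not seen:** the 12-picture limit was reached, so the state after release was checked only by numbers.
- **Disagreeing measurement:** the wrist camera's hole measurement put the settle-back at about 3.1 mm. The scene camera gave 2.9 mm, which I trusted.

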